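# Load, lock and start the proof-test chest

## Robot

A 6-joint arm with a two-finger parallel gripper is mounted at the origin on the work surface. World frame = base frame: x ahead of the robot, y to its left, z up, the work surface at z = 0. Lengths are in m, angles in rad, forces in N, time in s.
With the tool pointing down it reaches from about 0.325 to 0.775 m from the base axis. Payload 5.5 kg.
Tool frame: the origin (TCP) lies between the finger pads; the fingertips stand 8 mm ahead of it and the grasp point (between the pads) lies 11 mm behind it (tcp_to_tips is the distance from the TCP to the fingertips, in m); z points along the fingers, y is the direction in which the jaws open and shut (so a half turn about z gives the same grasp; the last joint's range is limited). The gripper opens to 88 mm and grips with 3 to 60 N. Pads are 20 mm wide; open, the fingers measure 115 mm over their backs; the gripper's body (75 mm by 178 mm) begins 61 mm behind the grasp point.
Start: joints at [1.12, 0.091, 1.231, -0, 1.82, -0.057], TCP at [0.23, 0.554, 0.231] pointing down, gripper open.
Joint ranges: [-2.87, 2.87], [-0.86, 2.18], [0.17, 2.46], [-1.51, 4.65], [0.06, 2.69], [-2.65, 2.65]. Speed limits (rad/s): [2.57, 2.57, 3.01, 3.14, 3.14, 3.14].

## Interface

Orientations are given as a unit quaternion [w, x, y, z].
In Python, from bench import * gives the robot as it stands. Calls block until the motion is done:
- move_to(position, orientation): joint-space move of the TCP to a pose.
- move_l(position, speed=0.15, orientation=None): straight line of the TCP; orientation=None keeps the orientation; speed is the mean speed in m/s.
- movej(angles): joint-space move.
- gripper_open() and close(): open the fingers fully, or close them until they stop; the grip force is fixed at half the most.
- hold(seconds).
- inverse_kinematics(position, orientation): joint angles nearest the present ones, or None.
- state(): the state.
- get_image(name): name is "scene" or "top" or "wrist"; returns a dict with "frame" (384x512x3 uint8, blue, green, red), "depth" (384x512 float32, m along the optical axis (not along the pixel's ray), 0 where there is no reading), "camera_matrix" (3x3 intrinsics, pixels), "view" (4x4, takes a point from world to camera coordinates). Camera axes: x right, y up, looking along -z (the intrinsics and any distortion apply to the point x, -y, -z); pixel columns grow to the right and rows downward; lengths in m; the calibration is good to about 2 mm. A picture is of the moment at which its call begins.
A pose or a line that the arm cannot do raises IKError and nothing moves.
- job_done(): hands the job in, once; it reports no verdict.
The state is a dict: "time": time; "joint_pos": joint angles; "dq": joint speeds; "joint_torque": joint torques, N m; "ee_pos": TCP position; "ee_rot": TCP orientation; "ft_force": force on the tool from outside, world axes, zero at the start; "moment": the same for the moment, N m; "finger_gap": finger opening in m.
Only numpy, scipy, OpenCV 4.12 (cv2) and the standard library are available. Lean on these libraries where they do the work, as an engineer would, in place of code of your own. Each camera call takes 0.05 s, during which the arm holds its last target.

## Task

Set up a proof test: put every brass probe lying on the bench into the open steel test chest, shut its lid, swing the hasp down flat over the staple and push the locking pin fully home through the staple's loop. Then, and only then, turn the console knob clockwise past its detent until it clicks into the test position. Leave the black cross fitting, the green dust plug and the sleeve collar where they are.

Things in the scene. Friction and masses are not known exactly. Their poses are not given: they have to be found in the camera images.
- chest: Grey steel test chest with a hinged lid, fixed to the bench, open at the start. Outside 220 (its x) by 190 (its y) by 65 mm high, walls 4 mm, floor 4 mm; origin at the centre of its underside, z up. The lid's hinge runs along the +y rim; the hasp hangs on the -y wall. Shut lid's top is 71 mm above the bench.
- lid (a joint): Lid angle, rad: 0 shut, grows as it opens up and over to chest +y (1.57 upright, starts 1.9 to 2.15, stop 2.3). Plate 220 x 194 x 6 mm; axis along chest x at chest y 95, z 68 mm; a point at distance r lies at y = 95 - r cos q, z = 68 + r sin q. Stiff hinge (0.45 N m), stays about where it is left; push it from outside to shut it.
- lid_edge (a point): Middle of the lid's free edge, 194 mm from the lid hinge axis, mid thickness; axes as the chest's when shut.
- staple (a point): Centre of the staple's loop, 18 mm above the lid's outer face, 145 mm from the lid hinge axis (chest x = 0, y = -50 when shut). The staple is an upright loop of 6 mm rod: legs 12 mm either side in y (18 mm clear between them), top bar's axis 18 mm above; open along x. Axes as the chest's when the lid is shut.
- hasp (a joint): Hasp angle, rad: 0 flat on the shut lid, grows as it swings up and away to chest -y (1.57 upright, starts 1.85 to 2.3, stop 2.6). Plate 90 (chest x) x 76 x 5 mm; axis along chest x at chest y -96, z 74.5 mm; a point at distance r lies at y = -96 + r cos q, z = 74.5 + r sin q. Stiff (0.07 N m), stays where left: press it right down.
- hasp_tip (a point): Middle of the hasp's free edge, 76 mm from its axis, mid thickness. The hasp's slot, 16 mm (chest x) by 40 mm, lies 26 to 66 mm from the axis; the staple stands through it when flat. Flat, the hasp's upper face is 77 mm above the bench.
- pin: Loose steel locking pin lying level: dark square head 26 mm long (x) by 24 x 24 mm, bright round shaft 10 mm across, 50 mm long along +x. Origin at the head's centre; 0.11 to 0.18 kg. Goes through the loop along chest x from either side, its head resting on the flat hasp (axis 12 mm above it); fully home the head's face meets the staple legs.
- pin_tip (a point): End of the pin's shaft, 63 mm from the head's centre.
- pin_neck (a point): Where the shaft leaves the head, 13 mm from the head's centre.
- console: Fixed grey console 150 by 130 by 50 mm; origin at the centre of its underside. Knob on top at its x = -20, y = 0 mm; a round gauge 18 mm tall, 50 mm across at x = 47, y = 28 mm.
- knob_grip (a point): On the knob's axis (vertical), 74 mm above the bench, mid height of its grip bar. The bar is 46 mm long, 12 mm wide and stands from 61 to 87 mm above the bench over a disc 46 mm across; the bar lies along this frame's x and turns with it.
- knob (a joint): Knob angle, rad: 0 idle, grows clockwise seen from above, stop at 1.05. A sprung detent resists with up to about 0.15 N m, its crest at 0.52: let go short of that it springs back to 0, past it it snaps on to 1.05, the test position, and stays.
- cross: Bystander: matte black steel cross fitting, 70 mm across, 29 mm high; origin under its centre.
- plug: Bystander: green plastic dust plug, 44 mm across, 30 mm high; origin under its centre.
- collar: Bystander: nickel-plated sleeve collar, a ring 48 mm across, 28 mm high; origin under its centre.
- probe1: Loose brass male probe (3 or 4 of four alike are present, else None), lying along its x: square body 24 mm long (x) by 28 by 28 mm, nose 18 mm across and 22 mm long on +x, threaded tail 21 mm across and 16 mm long on -x. Origin at the square body's centre, 14 mm above what it lies on; 0.14 to 0.28 kg.
- probe2: Loose brass male probe (3 or 4 of four alike are present, else None), lying along its x: square body 24 mm long (x) by 28 by 28 mm, nose 18 mm across and 22 mm long on +x, threaded tail 21 mm across and 16 mm long on -x. Origin at the square body's centre, 14 mm above what it lies on; 0.14 to 0.28 kg.
- probe3: Loose brass male probe (3 or 4 of four alike are present, else None), lying along its x: square body 24 mm long (x) by 28 by 28 mm, nose 18 mm across and 22 mm long on +x, threaded tail 21 mm across and 16 mm long on -x. Origin at the square body's centre, 14 mm above what it lies on; 0.14 to 0.28 kg.
- probe4: Loose brass male probe (3 or 4 of four alike are present, else None), lying along its x: square body 24 mm long (x) by 28 by 28 mm, nose 18 mm across and 22 mm long on +x, threaded tail 21 mm across and 16 mm long on -x. Origin at the square body's centre, 14 mm above what it lies on; 0.14 to 0.28 kg.
There are look-alikes about, which are no part of the job. There is more than one size of the pin; the job needs the larger. Leave any blue look-alike of the probe3 alone.

How it is judged:
By the outcome, as a careful person would: the job done as asked, in the order asked, and still so for the second after the job is handed in, with the robot touching nothing.
Of probe1, probe2, probe3, probe4 only 3 to 4 are there at a start; the rules pass over those that are not, and their reading is None.
At some moment in a run one of probe1, probe2, probe3, probe4, pin may be knocked a few centimetres aside while the robot is not near it.
Once in a run the grip may slacken for a moment while it holds something.
It also fails if it takes over 210 s, if anything falls off the work surface, if the arm or the gripper's body presses on something with over 40 N, if the wrist force passes 120 N, or if a joint passes its speed limit or range.

## Working session

There is one attempt and no reset: what is moved stays moved. The work goes in short steps, each a Python script; the robot and the scene stay as the last script left them, time stands still between calls to the robot, and variables do not carry over. Pictures are saved under pics/ and viewed, and the job is handed in when it is done.

```bash
ls -la; mkdir -p pics
python3 - <<'E'
from bench import *
import cv2,numpy as np
for n in ("scene","top","wrist"):
    g=get_image(n); cv2.imwrite(f"pics/{n}0.png",g["frame"]); np.savez(f"pics/{n}0.npz",**g)
    print(n,g["camera_matrix"].tolist(),np.round(g["view"],3).tolist(),[k for k in g])
print(state())
E
```

```text
total 12
drwxr-xr-x  3 agent agent 4096 Dec  7 01:30 .
drwxr-xr-x 23 root  root  4096 Dec  7 01:30 ..
drwxr-xr-x  2 agent agent 4096 Dec  7 01:30 pics
scene [[409.5080970393536, 0.0, 252.01619158041234], [0.0, 409.5080970393536, 188.6167389081557], [0.0, 0.0, 1.0]] [[0.581, 0.814, -0.015, -0.238], [-0.684, 0.498, 0.533, 0.34], [0.441, -0.299, 0.846, -1.34], [0.0, 0.0, 0.0, 1.0]] ['frame', 'depth', 'camera_matrix', 'view']
top [[407.14324619200426, 0.0, 260.938274816891], [0.0, 407.14324619200426, 190.10909112752532], [0.0, 0.0, 1.0]] [[-0.0, -1.0, -0.009, -0.036], [0.997, -0.001, 0.081, -0.508], [-0.081, -0.009, 0.997, -0.905], [0.0, 0.0, 0.0, 1.0]] ['frame', 'depth', 'camera_matrix', 'view']
wrist [[265.33403119725494, 0.0, 254.68639520355643], [0.0, 265.33403119725494, 191.13275561401977], [0.0, 0.0, 1.0]] [[0.383, 0.924, -0.003, -0.599], [-0.896, 0.371, -0.245, 0.03], [-0.225, 0.096, 0.97, -0.39], [0.0, 0.0, 0.0, 1.0]] ['frame', 'depth', 'camera_matrix', 'view']
{'time': 0.15, 'joint_pos': array([ 1.12030715e+00,  9.16944027e-02,  1.23161150e+00, -8.65793995e-06,
        1.81980907e+00, -5.67409585e-02]), 'dq': array([ 8.40919313e-05, -2.30338748e-03, -4.25858492e-03, -1.20610717e-03,
       -4.94176082e-04, -1.26298897e-03]), 'joint_torque': array([ 2.24837546e-03, -4.47045922e+01, -4.06907094e+01,  6.99058897e-02,
        2.74847372e-02, -1.21457938e-04]), 'ee_pos': array([0.23012365, 0.55387922, 0.22976028]), 'ee_rot': array([-1.86916879e-04,  1.95605772e-01,  9.80682315e-01, -7.37864817e-04]), 'ft_force': array([-0.15553422, -0.23367945,  0.54848524]), 'moment': array([0.05385833, 0.07050324, 0.06205653]), 'finger_gap': 0.08753326474832476}
```

View pics/scene0.png

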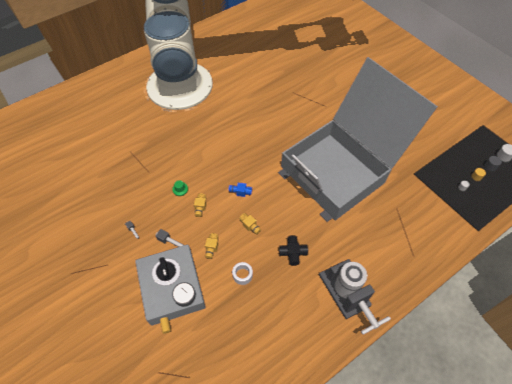

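View pics/top0.png

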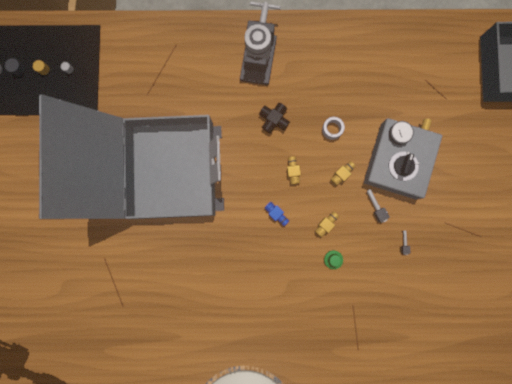

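View pics/wrist0.png

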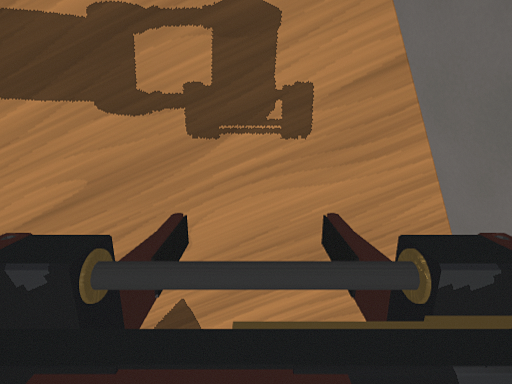

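```bash
cat > h.py <<'E'
import numpy as np,cv2
def load(n): 
    d=np.load(n); return {k:d[k] for k in d}
def pts(g):
    K=g["camera_matrix"];D=g["depth"];v,u=np.mgrid[0:D.shape[0],0:D.shape[1]]
    x=(u-K[0,2])/K[0,0]*D; y=(v-K[1,2])/K[1,1]*D
    c=np.stack([x,-y,-D],-1); V=g["view"]; 
    P=(c-V[:3,3])@V[:3,:3]
    P[D==0]=np.nan
    return P
def ray(g,u,v,z):
    K=g["camera_matrix"];V=g["view"];d=np.array([(u-K[0,2])/K[0,0],-(v-K[1,2])/K[1,1],-1.])@V[:3,:3]
    o=-V[:3,3]@V[:3,:3]; return o+d*(z-o[2])/d[2]
def proj(g,p):
    K=g["camera_matrix"];V=g["view"];c=V[:3,:3]@np.asarray(p)+V[:3,3]
    return K[0,0]*c[0]/-c[2]+K[0,2], K[1,1]*-c[1]/-c[2]+K[1,2]
def crop(g,u0,u1,v0,v1,s,fn): cv2.imwrite(fn,cv2.resize(g["frame"][v0:v1,u0:u1],None,fx=s,fy=s,interpolation=cv2.INTER_CUBIC))
E
python3 - <<'E'
from h import *
g=load("pics/top0.npz");s=load("pics/scene0.npz")
crop(g,250,450,100,270,4,"pics/t0c.png");crop(s,110,310,170,340,4,"pics/s0c.png")
crop(s,260,440,60,220,4,"pics/s0d.png");crop(g,30,230,85,230,4,"pics/t0d.png")
P=pts(g)
for u,v in [(293,170),(343,174),(327,225),(426,124),(420,130),(380,216),(405,160),(400,132),(300,230),(168,170),(130,110),(210,216),(275,118),(334,127),(335,260),(40,67)]: print(u,v,np.round(P[v,u],4))
Q=pts(s)
for u,v in [(165,324),(480,174)]: print(u,v,np.round(Q[v,u],4))
E
```

```text
293 170 [ 0.5534 -0.1095  0.0267]
343 174 [ 0.5444 -0.2228  0.0243]
327 225 [ 0.4293 -0.1844  0.0286]
426 124 [ 0.6575 -0.4114  0.0307]
420 130 [ 0.6392 -0.3898  0.0504]
380 216 [ 0.4493 -0.3037  0.0257]
405 160 [ 0.5686 -0.347   0.0727]
400 132 [ 0.6304 -0.339   0.0696]
300 230 [ 0.4177 -0.1266 -0.0018]
168 170 [0.5572 0.1802 0.0019]
130 110 [ 0.7013  0.2741 -0.002 ]
210 216 [4.501e-01 8.130e-02 1.000e-04]
275 118 [ 0.6727 -0.069   0.0294]
334 127 [ 0.6583 -0.2081  0.0007]
335 260 [ 0.3521 -0.2007  0.0304]
40 67 [0.7952 0.4762 0.0282]
165 324 [ 0.6564 -0.4117  0.0308]
480 174 [0.8046 0.4741 0.0258]
```

View pics/t0c.png

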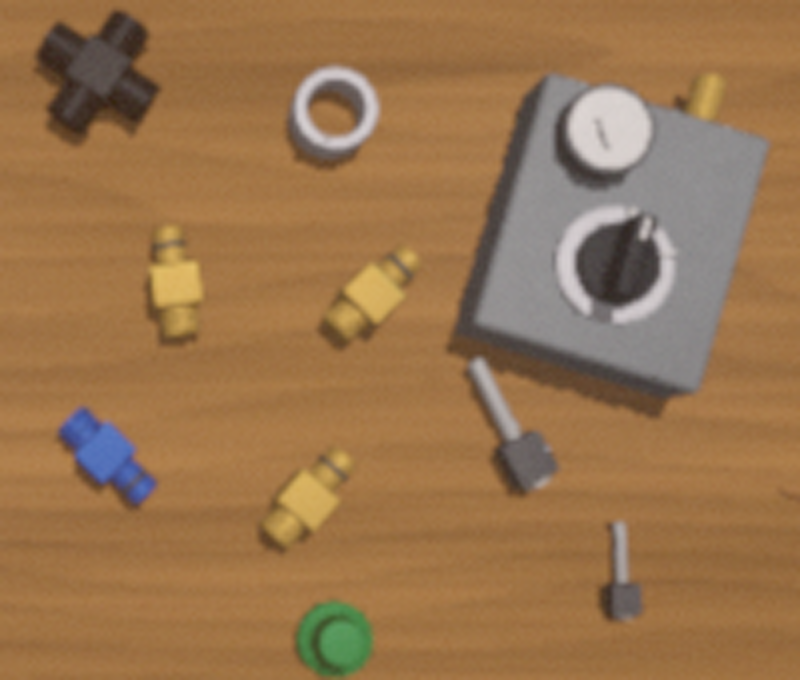

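View pics/s0c.png

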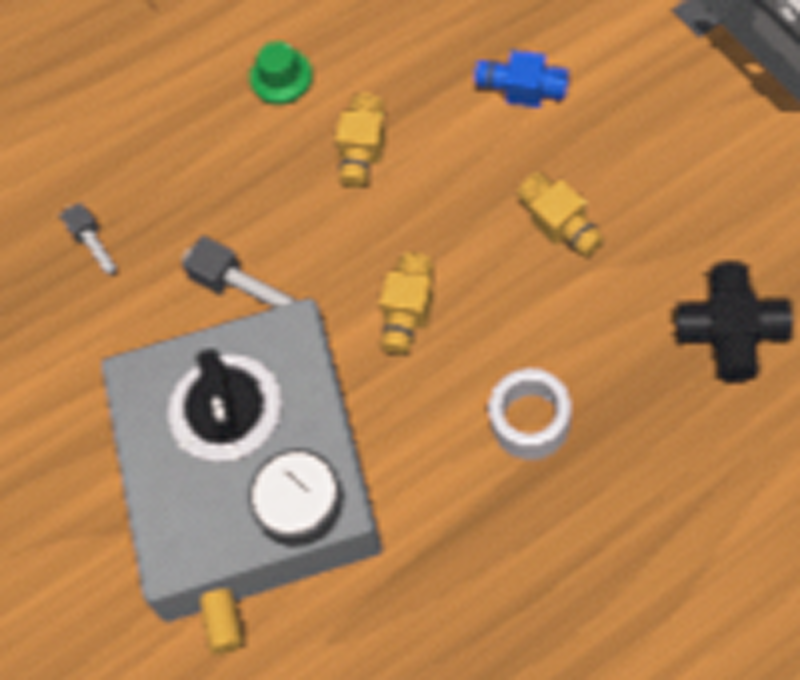

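View pics/s0d.png

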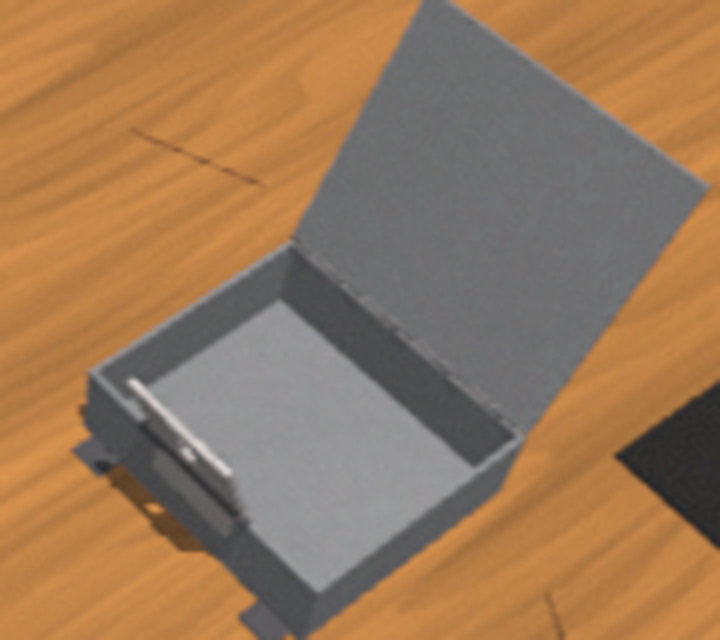

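View pics/t0d.png

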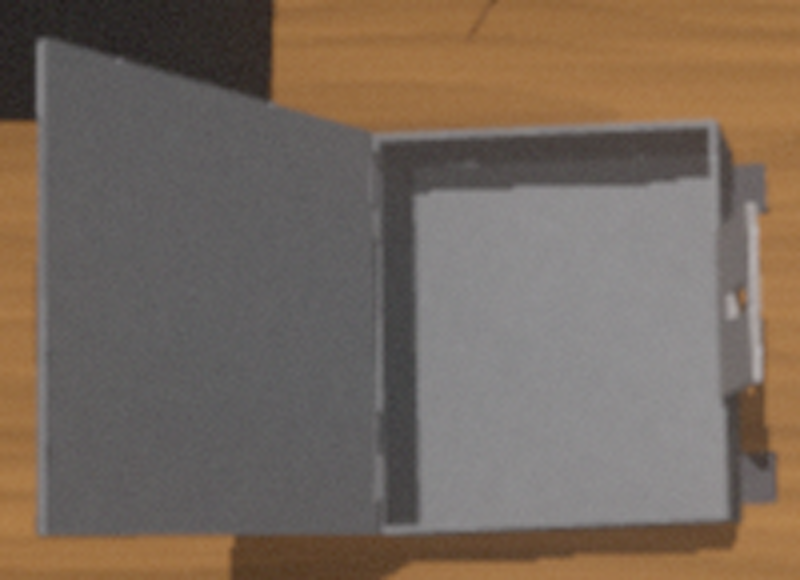

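```bash
cat >> h.py <<'E'
def blobs(g,kind,amin=40):
    """colour blobs -> list of (xy mean, axis angle, npts, zmax, pix)"""
    P=pts(g); hsv=cv2.cvtColor(g["frame"],cv2.COLOR_BGR2HSV); H,S,V=cv2.split(hsv)
    if kind=="brass": m=(H>18)&(H<30)&(S>110)&(V>110)
    elif kind=="blue": m=(H>100)&(H<130)&(S>120)
    elif kind=="green": m=(H>50)&(H<85)&(S>120)
    elif kind=="grey": m=(S<60)
    m=m&np.isfinite(P[...,2])
    if kind!="grey": m&=P[...,2]>0.006
    m=cv2.morphologyEx(m.astype(np.uint8),cv2.MORPH_CLOSE,np.ones((3,3)))
    n,L,st,c=cv2.connectedComponentsWithStats(m)
    out=[]
    for i in range(1,n):
        if st[i,4]<amin: continue
        q=P[(L==i)&np.isfinite(P[...,2])]; q=q[q[:,2]>0.006] if kind!="grey" else q
        if len(q)<20: continue
        mu=q[:,:2].mean(0); w,v=np.linalg.eigh(np.cov((q[:,:2]-mu).T)); a=np.arctan2(v[1,1],v[0,1])
        out.append((mu,a,len(q),np.percentile(q[:,2],95),c[i],2*np.sqrt(w)))
    return out
E
python3 - <<'E'
from h import *
np.set_printoptions(suppress=True,precision=4)
for n in("top","scene"):
    g=load(f"pics/{n}0.npz")
    for k in("brass","blue","green"):
        for b in blobs(g,k): print(n,k,b)
V=load("pics/wrist0.npz")["view"]; o=-V[:3,3]@V[:3,:3]; print("cam",o)
g=load("pics/top0.npz");P=pts(g)
# chest walls: rim points z~0.065
q=P[80:240,100:235].reshape(-1,3); r=q[(q[:,2]>0.058)&(q[:,2]<0.069)]
print(len(r),cv2.minAreaRect((r[:,:2]*1000).astype(np.float32)))
q=P[80:240,20:140].reshape(-1,3); r=q[(q[:,2]>0.08)]
print("lid",len(r),r[:,2].max(), np.percentile(r,[1,99],axis=0)); c=r.mean(0);u,s,vt=np.linalg.svd(r-c);print(c,vt[2],s)
q=P[80:240,205:240].reshape(-1,3); r=q[(q[:,2]>0.078)];c=r.mean(0)
print("hasp",len(r),np.percentile(r,[1,50,99],axis=0)); u,s,vt=np.linalg.svd(r-c);print(c,vt[2])
# console top
q=P[100:215,355:455].reshape(-1,3); r=q[(q[:,2]>0.044)&(q[:,2]<0.056)]
print("console",len(r),cv2.minAreaRect((r[:,:2]*1000).astype(np.float32)))
r=q[q[:,2]>0.064];print("high",len(r))
import collections
for lo,hi in((.056,.064),(.064,.072),(.078,.095)):
    r=q[(q[:,2]>lo)&(q[:,2]<hi)]; print(lo,len(r),r.mean(0) if len(r) else None, cv2.minAreaRect((r[:,:2]*1000).astype(np.float32)) if len(r)>3 else None)
E
```

```text
top brass (array([0.7989, 0.4807]), np.float64(1.2676782273955292), 97, np.float64(0.030039584074788534), array([38.1649, 65.4948]), array([0.0123, 0.014 ]))
top brass (array([ 0.6581, -0.4116]), np.float64(2.744861395489699), 67, np.float64(0.03414401924236607), array([426.209 , 123.6418]), array([0.0086, 0.0134]))
top brass (array([ 0.5522, -0.1106]), np.float64(-3.0180897744823563), 223, np.float64(0.02943204380976959), array([293.4375, 170.7009]), array([0.0128, 0.0311]))
top brass (array([ 0.5467, -0.2221]), np.float64(2.3469102902340513), 220, np.float64(0.02964870724083796), array([342.7014, 172.9276]), array([0.0128, 0.031 ]))
top brass (array([ 0.4308, -0.184 ]), np.float64(2.4071463557396413), 237, np.float64(0.029270501492669427), array([326.6   , 224.3083]), array([0.0133, 0.0308]))
top blue (array([ 0.4558, -0.0708]), np.float64(0.8015766203340482), 199, np.float64(0.02985177250449111), array([276.07 , 213.185]), array([0.0119, 0.0291]))
scene brass (array([0.8021, 0.476 ]), np.float64(2.123952334502908), 94, np.float64(0.028741842245802056), array([479.2316, 173.6211]),
[... 1260 characters left out ...]
002  0.4338] [6.0436 5.0696 0.113 ]
hasp 450 [[0.5169 0.0447 0.0788]
 [0.5602 0.0576 0.1234]
 [0.6054 0.0738 0.1483]]
[0.5606 0.0584 0.1203] [-0.0405  0.9304  0.3643]
console 3110 ((577.5599365234375, -354.8063659667969), (129.85372924804688, 150.4614715576172), 72.26736450195312)
high 592
0.056 228 [ 0.5684 -0.3422  0.0602] ((595.535888671875, -342.3259582519531), (119.63361358642578, 45.31743240356445), 9.622109413146973)
0.064 427 [ 0.6267 -0.3423  0.0678] ((597.954345703125, -350.1224365234375), (116.7206039428711, 49.08399963378906), 12.688880920410156)
0.078 141 [ 0.5578 -0.348   0.0852] ((558.34814453125, -349.3343811035156), (13.232776641845703, 45.667015075683594), 72.6380386352539)
```

```bash
cat >> h.py <<'E'
def Q(phi): return [0.,np.cos(phi/2),np.sin(phi/2),0.]   # tool down, tool x heading phi; jaws along phi+-90deg
E
cat > snap.py <<'E'
from h import *
from bench import *
np.set_printoptions(suppress=True,precision=4)
def snap(name,tag):
    g=get_image(name); cv2.imwrite(f"pics/{tag}.png",g["frame"]); np.savez(f"pics/{tag}.npz",**g); return g
E
python3 - <<'E'
from snap import *
move_to([0.50,-0.20,0.32],Q(np.pi/2+.001-.3))
print(state()["time"],state()["ee_pos"],state()["joint_pos"])
g=snap("wrist","w1")
for k in("brass","blue","green"):
    for b in blobs(g,k): print(k,b)
E
```

```text
2.9833 [ 0.5003 -0.1993  0.3199] [-0.4424 -0.0371  1.2017  0.0002  1.9772 -0.1447]
brass (array([ 0.5502, -0.1126]), np.float64(-2.964298304194589), 407, np.float64(0.029086300147799272), array([268.4903, 104.2112]), array([0.0136, 0.0252]))
brass (array([ 0.5477, -0.2224]), np.float64(2.349110057853041), 373, np.float64(0.029325747365733457), array([285.0613, 169.1413]), array([0.0132, 0.0307]))
brass (array([ 0.4317, -0.1817]), np.float64(2.1692205348009765), 183, np.float64(0.02946021673954557), array([212.8804, 166.4783]), array([0.0127, 0.015 ]))
blue (array([ 0.4584, -0.0731]), np.float64(-2.3627788150939337), 558, np.float64(0.02913338139957456), array([206.6036,  97.0375]), array([0.0141, 0.0315]))
blue (array([ 0.4555, -0.1507]), np.float64(2.841528187202445), 78, np.float64(0.39854284354039765), array([ 70.5, 235. ]), array([0.0005, 0.014 ]))
blue (array([ 0.565 , -0.1843]), np.float64(2.8547195364982696), 76, np.float64(0.39814924947208064), array([439.5, 235. ]), array([0.0004, 0.0135]))
green (array([ 0.3569, -0.2005]), np.float64(2.0868842812827086), 406, np.float64(0.031007253540471312), array([176.9975, 188.2015]), array([0.0162, 0.0205]))
```

View pics/w1.png

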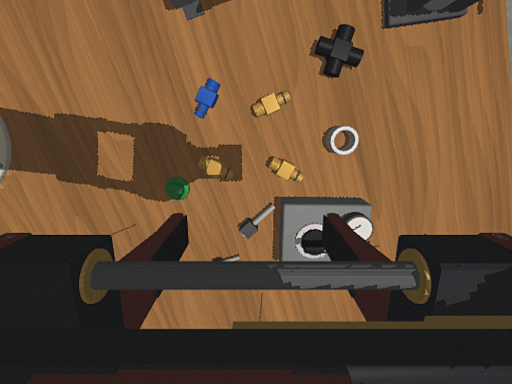

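```bash
cat >> snap.py <<'E'
C=np.array([.558,.169]);YAW=.0415
def chest(x,y,z):
    c,s=np.cos(YAW),np.sin(YAW); return [C[0]+c*x-s*y, C[1]+s*x+c*y, z]
def gap(): return round(float(state()["finger_gap"]),4)
def nearphi(phi,xy):
    j1=np.arctan2(xy[1],xy[0]); ref=j1+np.pi/2
    k=np.round((phi-ref)/np.pi); return phi-k*np.pi
def find(g,near,kind="brass"):
    b=[b for b in blobs(g,kind) if np.hypot(*(b[0]-near))<.06]
    return min(b,key=lambda b:np.hypot(*(b[0]-near))) if b else None
def pick(xy,ang,z=.013,zt=.22):
    q=Q(nearphi(ang,xy)); move_to([*xy,.12],q); move_l([*xy,z],.12); close(); 
    g1=gap(); move_l([*xy,zt],.2); print("grip",g1,gap(),state()["time"],state()["ft_force"])
def place(p,z=.0195):
    w=chest(*p,0); q=Q(np.pi/2+YAW)
    move_to([w[0],w[1],.22],q); print("before",gap()); move_l([w[0],w[1],z],.15); hold(.1); gripper_open(); move_l([w[0],w[1],.2],.25)
    print("placed",gap(),state()["time"])
E
python3 - <<'E'
from snap import *
g=get_image("top"); b=find(g,np.array([.551,-.112])); print(b)
pick(b[0],b[1]); snap("wrist","w2")
E
```

```text
(array([ 0.5522, -0.1103]), np.float64(-3.013714074079872), 226, np.float64(0.02973039465743756), array([293.3392, 170.7093]), array([0.0129, 0.031 ]))
grip 0.0278 0.0278 7.4667 [-0.7716 -0.0134 -3.4683]
```

View pics/w2.png

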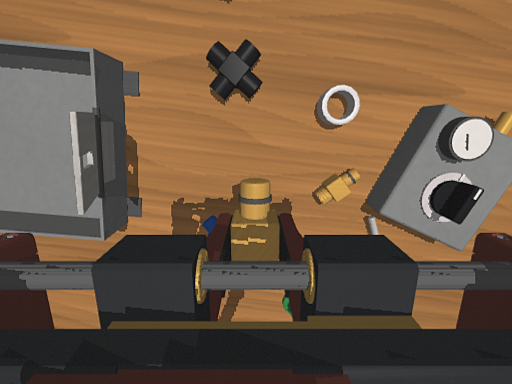

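Run:
```python
from snap import *
place((-42,-38) and (-.042,-.038))
move_to([.50,-.05,.26],Q(np.pi/2))
g=get_image("top"); print([ (x[0],x[1]) for x in blobs(g,"brass")])
b=find(g,np.array([.547,-.222])); 
if b: pick(b[0],b[1]); place((.042,-.038))
snap("scene","s3");
```

```text
before 0.0277
placed 0.0875 11.9917
[(array([0.7989, 0.4809]), np.float64(1.0693265791172082)), (array([ 0.6581, -0.4117]), np.float64(2.7576016579540474)), (array([0.5164, 0.137 ]), np.float64(1.2383959104224342)), (array([ 0.4348, -0.1938]), np.float64(2.65800101840372))]
```

View pics/s3.png

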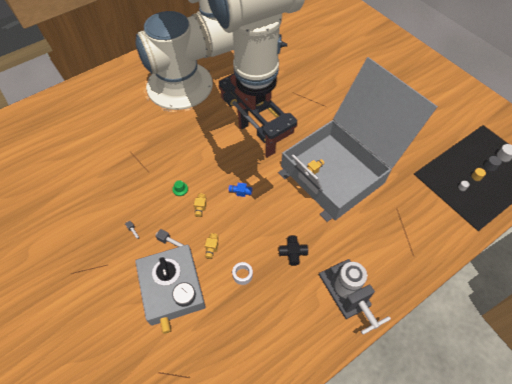

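Run:
```python
from snap import *
move_to([.40,.18,.28],Q(np.pi/2))
def go(near,slot):
    g=get_image("top"); b=find(g,np.array(near)); print(b)
    if b is None or b[2]<190: print("bad"); cv2.imwrite("pics/bad.png",g["frame"]); return False
    pick(b[0],b[1])
    if gap()<.026: print("lost"); return False
    place(slot); move_to([.40,.18,.28],Q(np.pi/2)); return True
if go([.547,-.222],(.042,-.038)): go([.431,-.184],(.042,.036))
snap("top","t4");snap("scene","s4")
```

```text
(array([ 0.5466, -0.2219]), np.float64(2.339315469642272), 236, np.float64(0.029222096018117417), array([342.6485, 172.9958]), array([0.0132, 0.0316]))
grip 0.0282 0.028 18.7667 [ 0.0668 -0.9898 -1.3999]
before 0.0276
placed 0.088 23.6083
(array([ 0.4306, -0.1834]), np.float64(2.402190901750219), 247, np.float64(0.02932690389766276), array([326.3213, 224.4578]), array([0.0134, 0.0309]))
grip 0.0278 0.0278 29.2 [ 0.099  -0.3774 -1.2001]
before 0.0276
placed 0.0879 34.2583
```

View pics/t4.png

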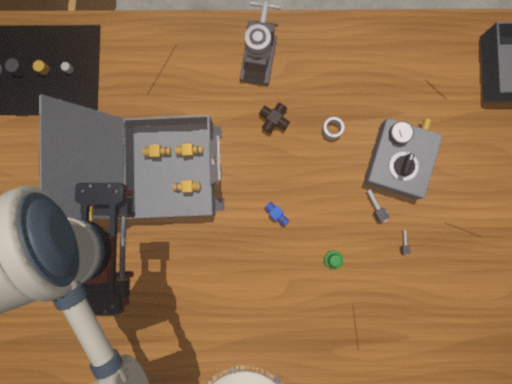

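View pics/s4.png

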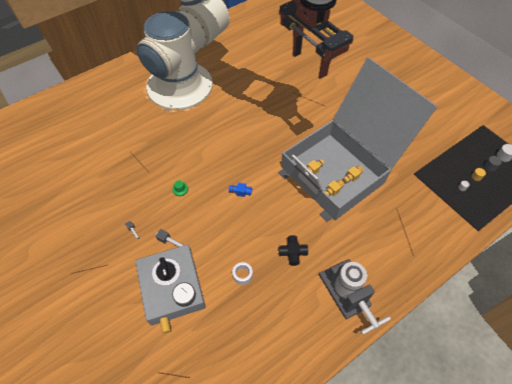

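Run:
```python
from snap import *
q=Q(np.pi/2+YAW)
close()
move_to([.42,.40,.30],q)
w=chest(-.05,.26,.30); move_to(w,q); print(w,state()["ee_pos"],state()["joint_pos"],state()["time"])
snap("wrist","w5"); snap("top","t5")
w=chest(-.05,.26,.215)
move_l(w,.15); print(state()["ft_force"]); snap("wrist","w6");snap("scene","s6")
```

```text
[np.float64(0.4972561469837743), np.float64(0.4267017351915644), 0.3] [0.4984 0.4249 0.2997] [ 0.6541  0.2762  0.8999 -0.0001  1.9667  0.6156] 37.8833
[-0.4663 -0.3392 -0.0311]
```

View pics/w5.png

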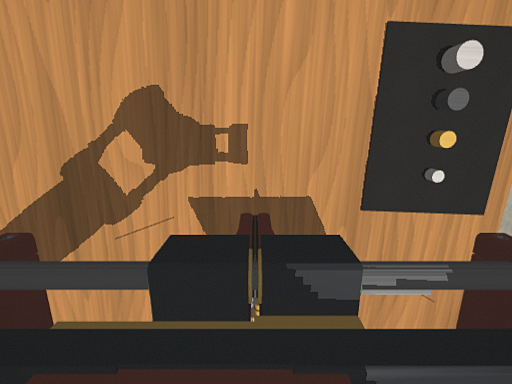

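View pics/s6.png

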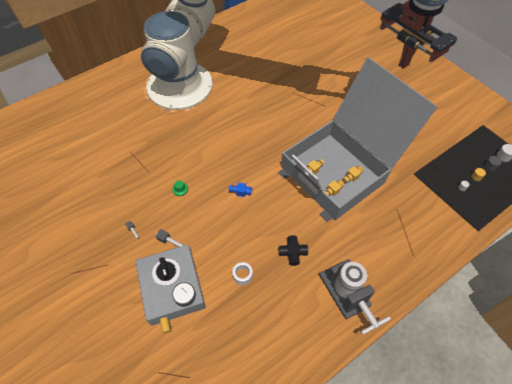

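Run:
```python
from snap import *
move_to([.42,.47,.29],Q(.12)); print(state()["joint_pos"],state()["time"])
snap("wrist","w7")
```

```text
[ 0.7873  0.1976  1.0083 -0.0001  1.9356  2.2374] 40.2417
```

View pics/w7.png

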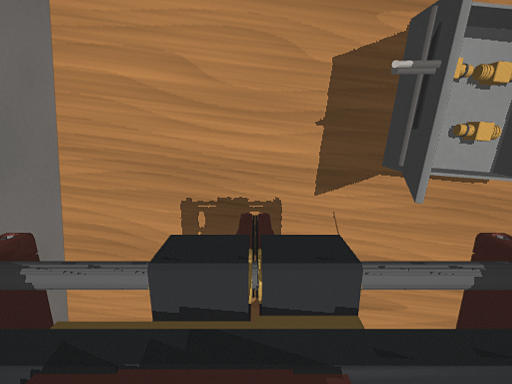

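Run:
```python
from snap import *
q=Q(np.pi/2+YAW)
X=-.052
move_to(chest(X,.26,.215),q)
r=.155; q0=2.02
def wp(a):
    e=np.array([.095-.194*np.cos(a)+.003*np.sin(a), .068+.194*np.sin(a)])
    f=np.array([.095-r*np.cos(a)+.003*np.sin(a), .068+r*np.sin(a)+.003*np.cos(a)])
    y=max(e[0],f[0]) if a>np.pi/2 else f[0]
    z=e[1]-.039 if a>np.pi/2 else f[1]
    return chest(X,y+.010,z+.008)
a0=2.15
move_l(wp(a0)[:2]+[wp(a0)[2]],.1,q); print(state()["ft_force"])
for a in np.linspace(2.0,.06,14):
    move_l(wp(a),.12); s=state(); print(round(a,2),s["ft_force"],np.array(s["ee_pos"])-wp(a),round(s["time"],1))
    if np.linalg.norm(s["ft_force"])>45: print("STOP");break
snap("scene","s8")
```

```text
[-0.2264  0.1099 -0.4299]
2.0 [-0.0554  0.414  -0.1029] [ 0.0005 -0.0005  0.0014] 42.8
1.85 [1.0911 0.1511 0.3841] [ 0.0001 -0.0004  0.0001] 43.2
1.7 [-0.3098 -0.9503 -0.1876] [ 0.0001 -0.0004 -0.0001] 43.5
1.55 [ 0.6615  0.7979 -0.4865] [ 0.0001 -0.0003 -0.0001] 43.9
1.4 [0.8131 0.1893 0.0435] [ 0.0001 -0.0003 -0.0001] 44.3
1.25 [-0.2352  0.1466 -0.2861] [ 0.     -0.0004 -0.0001] 44.6
1.1 [ 0.0648  0.173  -0.0046] [-0.     -0.0003 -0.0002] 45.0
0.96 [ 0.5937 -0.5686 -0.2443] [-0.0001 -0.0003 -0.0003] 45.3
0.81 [ 0.1055  0.0479 -0.1236] [-0.0001 -0.0001 -0.0002] 45.6
0.66 [ 0.0028 -0.6575  0.4222] [-0.0002 -0.0001 -0.0003] 46.0
0.51 [-0.285   0.457   1.1221] [-0.0002 -0.0001 -0.0003] 46.3
0.36 [ 0.3973  0.122  -0.0556] [-0.0003 -0.0001 -0.0004] 46.7
0.21 [-0.4047  0.4829 -0.3246] [-0.0003 -0.     -0.0004] 47.0
0.06 [-0.226   0.3909 -0.089 ] [-0.0003  0.     -0.0002] 47.4
```

View pics/s8.png

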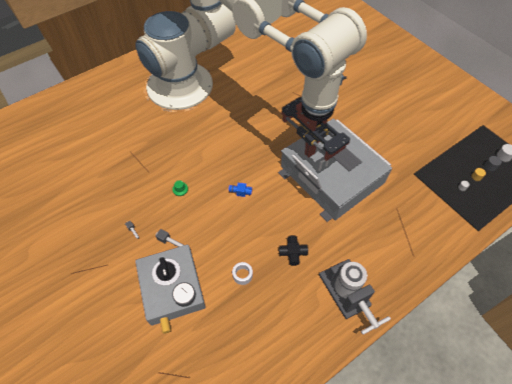

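Run:
```python
from snap import *
p=np.array(state()["ee_pos"]); 
w=chest(-.052,-.05,.0); 
for z in np.arange(.090,.070,-.002):
    move_l([p[0],p[1],z],.04); s=state(); print(round(z,4),s["ee_pos"][2],s["ft_force"])
    if s["ft_force"][2]>12: break
hold(.3); print(state()["ft_force"])
move_l([p[0],p[1],.17],.2)
move_to(chest(-.052,.07,.26),Q(np.pi/2+YAW))
g=snap("wrist","w9"); t=snap("top","t9"); print(state()["time"])
P=pts(t)
for u,v in [(140,150),(170,200),(200,205),(150,130),(200,130)]: print(np.round(P[v,u],4))
```

```text
0.09 0.09091284746347751 [ 0.3459 -0.951   0.6381]
0.088 0.08780450337651102 [0.6695 0.2163 0.1425]
0.086 0.08578788835638693 [ 0.2224 -0.3907 -0.3132]
0.084 0.08384195541385786 [ 0.5863 -0.4312  0.4455]
0.082 0.08179679095396053 [-0.1655  1.1696  1.0739]
0.08 0.07977525647978412 [-0.5978 -0.7897  0.3727]
0.078 0.07928782616201555 [-3.7673 -0.2675  6.0423]
0.076 0.07916583941069505 [-7.9624 -0.4615 14.9267]
[-7.2741 -1.2059 14.954 ]
51.0667
[0.5918 0.2251 0.0716]
[0.4831 0.1581 0.0709]
[0.4723 0.0934 0.0713]
[0.6357 0.2041 0.0723]
[0.6356 0.0953 0.0715]
```

View pics/t9.png

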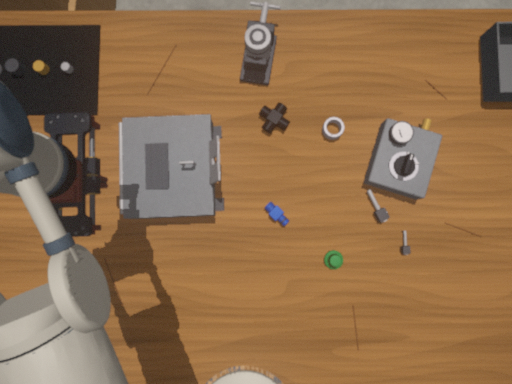

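View pics/w9.png

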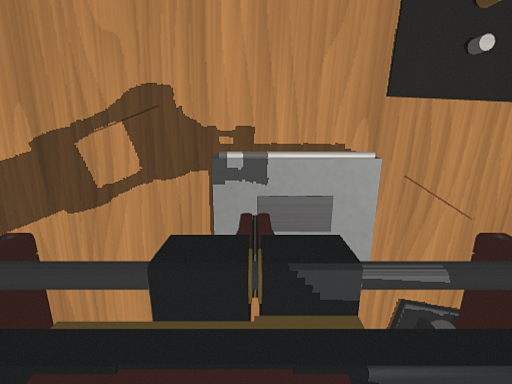

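```bash
python3 - <<'E'
from snap import *
t=load("pics/t9.npz");P=pts(t)
q=P[140:190,170:205].reshape(-1,3); r=q[(q[:,2]>.085)]
print("staple",len(r),r.mean(0),np.percentile(r,[2,98],axis=0),"exp",chest(0,-.05,.107))
q=P[80:240,205:240].reshape(-1,3); r=q[(q[:,2]>0.080)];c=r.mean(0)
u,s,vt=np.linalg.svd(r-c);print("hasp",c,vt[2])
E
python3 - <<'E'
from snap import *
q=Q(np.pi/2+YAW); X=-.030
move_to(chest(X,0,.26),q); move_to(chest(X,-.18,.26),q)
r=.055
def wp(a):
    e=np.array([-.096+.076*np.cos(a)-.0025*np.sin(a), .0745+.076*np.sin(a)])
    f=np.array([-.096+r*np.cos(a)-.0025*np.sin(a), .0745+r*np.sin(a)+.0025*np.cos(a)])
    y=min(e[0],f[0]) if a>np.pi/2 else f[0]
    z=e[1]-.021 if a>np.pi/2 else f[1]
    return chest(X,y-.010,z+.008)
w=wp(2.25); move_l([w[0],w[1],.2],.15); move_l(w,.12)
for a in np.linspace(2.0,.08,12):
    move_l(wp(a),.1); s=state(); print(round(a,2),s["ft_force"],(np.array(s["ee_pos"])-wp(a))[2],round(s["time"],1))
    if np.linalg.norm(s["ft_force"])>40: print("STOP");break
p=wp(0)
for z in np.arange(.088,.074,-.002):
    move_l([p[0],p[1],z],.04); s=state(); print(round(z,4),s["ee_pos"][2],s["ft_force"])
    if s["ft_force"][2]>12: break
hold(.3)
move_l([p[0],p[1],.2],.2); move_to(chest(-.0,.16,.28),q)
t=snap("top","t10"); print(state()["time"]); snap("scene","s10")
E
```

```text
staple 48 [0.5592 0.1181 0.1039] [[0.5558 0.1041 0.0904]
 [0.5626 0.1323 0.109 ]] exp [np.float64(0.5600744044398293), np.float64(0.11904305007088586), 0.107]
hasp [0.561  0.058  0.1213] [-0.0387  0.9296  0.3667]
2.0 [ 0.3904 -0.0458  0.2916] 0.0014453717017813839 53.9
1.83 [-0.0225 -0.5382  0.3412] 0.00019391171458130185 54.2
1.65 [0.0533 0.1887 0.3376] -7.010703511800553e-05 54.5
1.48 [-0.4798 -1.0778  0.698 ] -0.0001540244435561111 54.8
1.3 [-0.1074  0.5715  0.2969] -9.889277830410492e-05 55.0
1.13 [-0.7877 -0.4967 -0.1471] -0.00021822772828530845 55.3
0.95 [ 0.3315  0.3219 -0.1553] -0.00045064506057052034 55.5
0.78 [-0.3588  0.3398  0.4605] -0.0006737661928719468 55.8
0.6 [0.5417 0.2    0.2143] -0.0007766261238905808 56.0
0.43 [ 1.0669 -0.2728 -0.2625] -0.0008774652024670787 56.3
0.25 [0.1205 1.2428 0.1655] -0.0009843987883489946 56.5
0.08 [0.1024 0.1223 0.425 ] -0.0008280550352845195 56.8
0.088 0.08809590836020657 [0.0939 0.257  0.4669]
0.086 0.08598459366898294 [0.1278 0.4197 0.2433]
0.084 0.08526871414207643 [-1.955  -0.1679  5.9167]
0.082 0.08508260784817645 [-6.6632 -0.9966 14.313 ]
59.7667
```

View pics/t10.png

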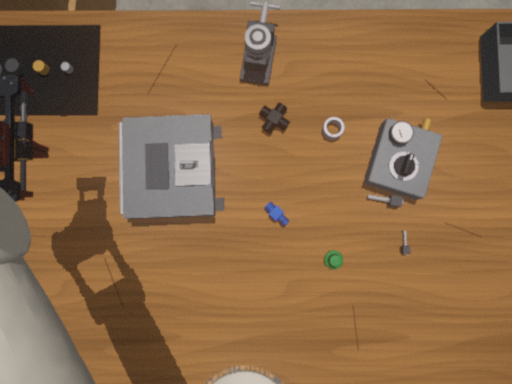

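View pics/s10.png

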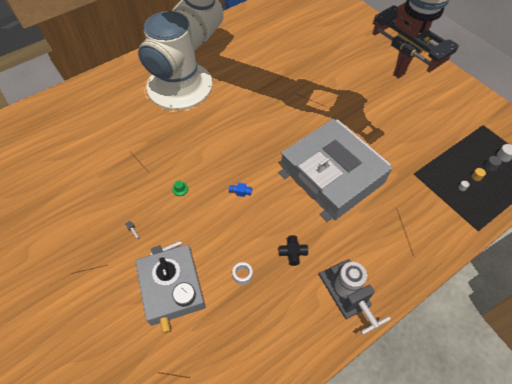

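Run:
```python
from snap import *
move_to([.46,-.10,.28],Q(np.pi/2))
move_to([.40,-.36,.28],Q(np.pi/2-.9)); print(state()["joint_pos"],state()["time"])
g=snap("wrist","w11")
P=pts(g)
m=(P[...,2]>.008)&(P[...,2]<.04)
vis=g["frame"].copy(); vis[m]=(255,0,255); cv2.imwrite("pics/w11m.png",vis)
```

```text
[-0.7942 -0.0599  1.2953  0.0007  1.9062  0.1034] 62.4667
```

View pics/w11.png

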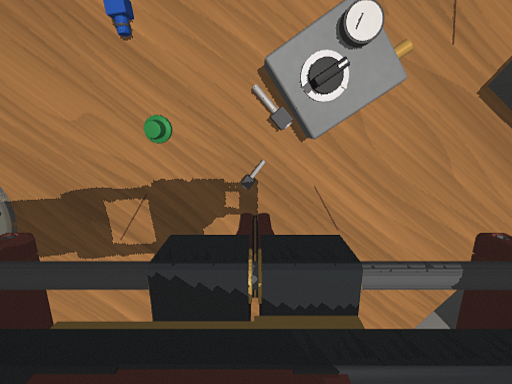

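Run:
```python
from h import *
np.set_printoptions(suppress=True,precision=4)
g=load("pics/w11.npz");crop(g,230,350,60,190,5,"pics/w11c.png"); P=pts(g)
t=load("pics/t10.npz");crop(t,340,450,140,260,5,"pics/t10c.png"); T=pts(t)
for nm,A in(("w",P),("t",T)):
    q=A.reshape(-1,3); q=q[np.isfinite(q[:,2])]
    q=q[(q[:,0]>.40)&(q[:,0]<.56)&(q[:,1]>-.40)&(q[:,1]<-.22)]
    h=q[(q[:,2]>.020)&(q[:,2]<.029)]; print(nm,"head?",len(h),h.mean(0),cv2.minAreaRect((h[:,:2]*1000).astype(np.float32)))
    s=q[(q[:,2]>.010)&(q[:,2]<.0195)]; print("shaft",len(s),s.mean(0),cv2.minAreaRect((s[:,:2]*1000).astype(np.float32)))
    c=q[(q[:,2]>.044)]; print("console minx by y",[ (round(y,2),round(c[np.abs(c[:,1]-y)<.004][:,0].min(),4)) for y in np.arange(-.38,-.28,.01) if (np.abs(c[:,1]-y)<.004).any()])
for (u,v) in [(281,118),(256,88),(249,181),(263,163)]: print(u,v,P[v,u], ray(g,u,v,.012))
for (u,v) in [(396,201),(369,198)]: print(u,v,T[v,u], ray(t,u,v,.012))
```

```text
w head? 372 [ 0.4897 -0.3406  0.0241] ((492.2201843261719, -329.3066711425781), (123.01227569580078, 32.52843475341797), 72.29469299316406)
shaft 365 [ 0.4853 -0.3205  0.0153] ((462.1931457519531, -322.53302001953125), (124.37899017333984, 94.29248809814453), 72.91754150390625)
console minx by y [(np.float64(-0.38), np.float64(0.4394)), (np.float64(-0.37), np.float64(0.43)), (np.float64(-0.36), np.float64(0.4004)), (np.float64(-0.35), np.float64(0.4045)), (np.float64(-0.34), np.float64(0.4046)), (np.float64(-0.33), np.float64(0.4)), (np.float64(-0.32), np.float64(0.4)), (np.float64(-0.31), np.float64(0.4)), (np.float64(-0.3), np.float64(0.5168)), (np.float64(-0.29), np.float64(0.5203))]
t head? 169 [ 0.4928 -0.3322  0.0236] ((504.3404235839844, -323.46563720703125), (131.57835388183594, 46.61940002441406), 56.650962829589844)
shaft 190 [ 0.492  -0.3151  0.0148] ((479.76104736328125, -320.6311340332031), (152.67881774902344, 89.07843017578125), 56.911861419677734)
console minx by y [(np.float64(-0.38), np.float64(0.4906)), (np.float64(-0.37), np.float64(0.4929)), (np.float64(-0.36), np.float64(0.4972)), (np.float64(-0.35), np.float64(0.4994)), (np.float64(-0.34), np.float64(0.5037)), (np.float64(-0.33), np.float64(0.508)), (np.float64(-0.32), np.float64(0.5084)), (np.float64(-0.31), np.float64(0.5128)), (np.float64(-0.3), np.float64(0.517)), (np.float64(-0.29), np.float64(0.5192))]
281 118 [ 0.4845 -0.3427  0.0226] [ 0.4853 -0.3434  0.012 ]
256 88 [ 0.4946 -0.2868  0.0174] [ 0.4951 -0.2864  0.012 ]
249 181 [ 0.3779 -0.3658  0.0162] [ 0.3772 -0.3663  0.012 ]
263 163 [ 0.4141 -0.3657  0.0107] [ 0.4142 -0.3655  0.012 ]
396 201 [ 0.4832 -0.3418  0.0214] [ 0.4837 -0.3448  0.012 ]
369 198 [ 0.4906 -0.2834  0.0126] [ 0.4906 -0.2835  0.012 ]
```

View pics/w11c.png

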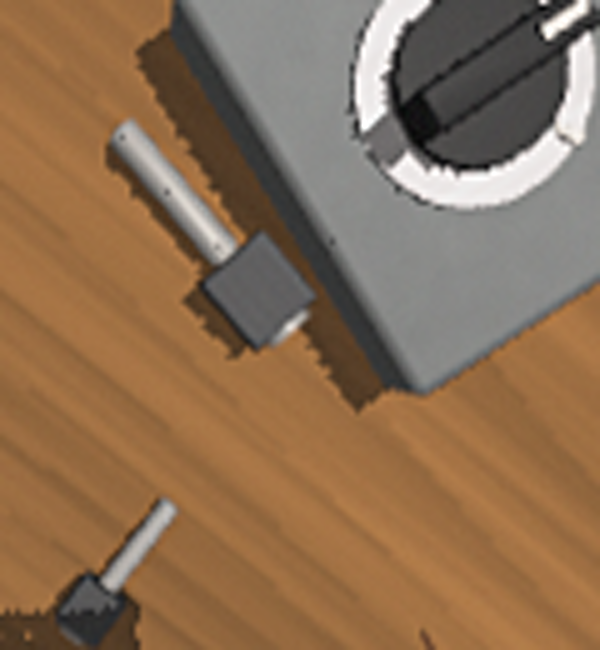

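View pics/t10c.png

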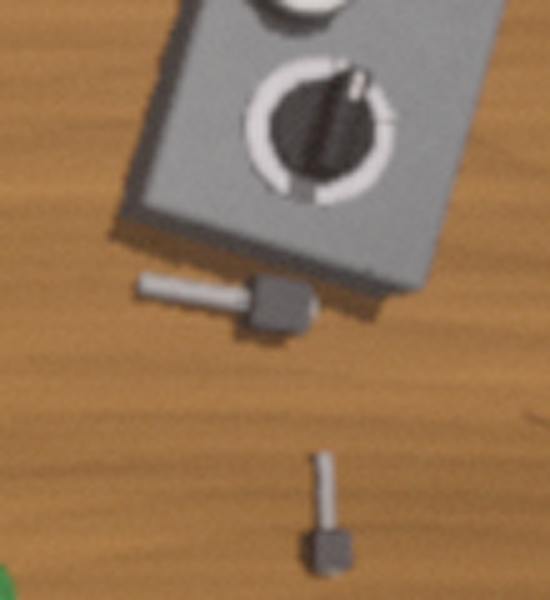

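Run:
```python
from snap import *
a=1.41; d=np.array([np.cos(a),np.sin(a)]); h=np.array([.4845,-.343])
q=Q(a+np.pi/2)
s=h-.040*d
move_to([*s,.15],q); move_l([*s,.016],.12); print(state()["ft_force"],state()["joint_pos"])
e=h+(.095-.0265)*d
move_l([*e,.016],.06); print(state()["ft_force"])
b=e-.02*d; move_l([*b,.016],.1); move_l([*b,.25],.2); move_to([.46,.05,.28],Q(np.pi/2)); gripper_open()
snap("top","t12"); print(state()["time"])
crop(load("pics/t12.npz"),250,450,120,270,4,"pics/t12c.png")
```

```text
[ 0.6837 -0.2498  0.0991] [-0.7303  0.1863  1.5077 -0.      1.4457 -2.1403]
[-0.0062 -0.0603  0.239 ]
72.5417
```

View pics/t12c.png

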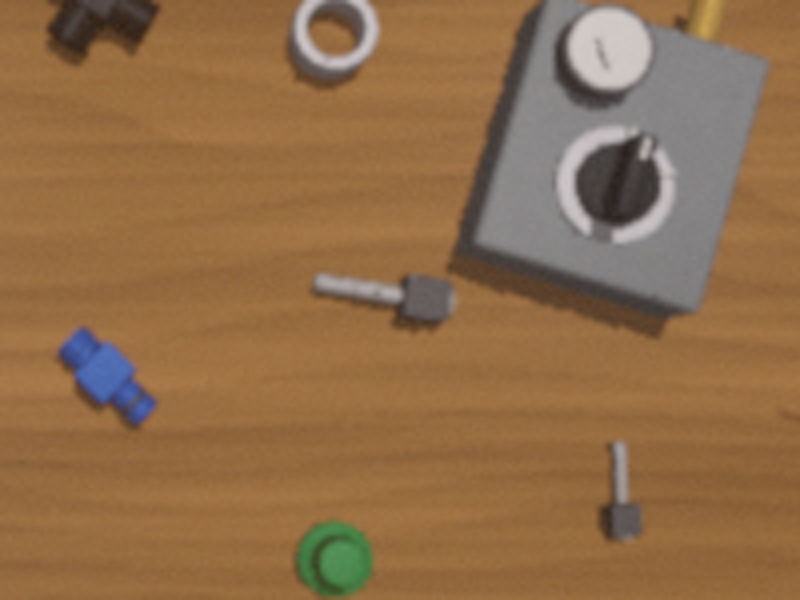

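```bash
cat >> snap.py <<'E'
def pinloc(g,near):
    P=pts(g); m=(np.hypot(P[...,0]-near[0],P[...,1]-near[1])<.09)
    hsv=cv2.cvtColor(g["frame"],cv2.COLOR_BGR2HSV)
    m&=(hsv[...,1]<70)&(P[...,2]>.006)&(P[...,2]<.034)
    n,L,st,c=cv2.connectedComponentsWithStats(m.astype(np.uint8))
    i=min((i for i in range(1,n) if st[i,4]>25),key=lambda i:np.hypot(*(np.median(P[L==i],0)[:2]-near)))
    q=P[L==i]; h=q[q[:,2]>.0185]; s=q[(q[:,2]<.0185)]
    hr=cv2.minAreaRect((h[:,:2]*1000).astype(np.float32))
    mu=q[:,:2].mean(0); w,v=np.linalg.eigh(np.cov((q[:,:2]-mu).T)); a=np.arctan2(v[1,1],v[0,1])
    return hr,h[:,:2].mean(0),len(h),len(s),a,q
E
python3 - <<'E'
from snap import *
g=load("pics/t12.npz")
r=pinloc(g,np.array([.498,-.25])); print(r[:5])
d=np.array([np.cos(r[4]),np.sin(r[4])]); k=(r[5][:,:2]-r[1])@d; print(np.percentile(k,[0,2,98,100]))
print(ray(g,357,194.5,.024),ray(g,329.3,190.8,.012))
E
```

```text
(((498.9141540527344, -228.75729370117188), (22.863384246826172, 74.48087310791016), 0.3293604254722595), array([ 0.4988, -0.2514]), 116, 89, np.float64(1.4180464696046662))
[-0.0151 -0.0131  0.058   0.0608]
[ 0.4978 -0.2536  0.024 ] [ 0.5072 -0.1932  0.012 ]
```

Run:
```python
from snap import *
g=get_image("top"); r=pinloc(g,np.array([.498,-.25])); d=np.array([np.cos(r[4]),np.sin(r[4])]); k=(r[5][:,:2]-r[1])@d
print(r[1],r[4],k.max())
c=r[1]+d*(np.percentile(k,99.5)-.0628); print(c)
pick(c,1.416,z=.013,zt=.20)
w=chest(-.105,-.05,.20); move_to(w,Q(YAW)); print(gap(),state()["ee_pos"],state()["joint_pos"],state()["time"])
snap("wrist","w13"); snap("scene","s13"); snap("top","t13")
```

```text
[ 0.4987 -0.2511] 1.4154478523462146 0.060237400261033004
[ 0.4983 -0.2537]
grip 0.0237 0.0236 77.0167 [ 0.6995  0.8858 -1.4976]
0.0242 [0.4552 0.1143 0.1997] [ 0.1737 -0.2662  1.6222 -0.0002  1.7861  1.703 ] 78.825
```

View pics/w13.png

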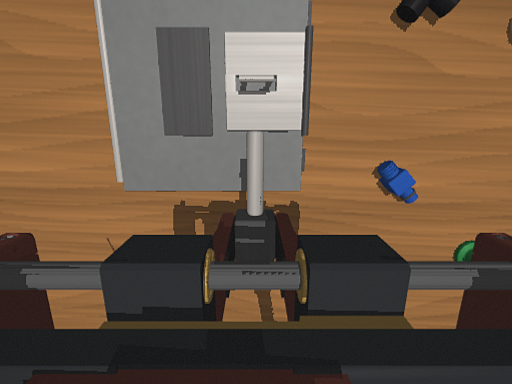

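View pics/s13.png

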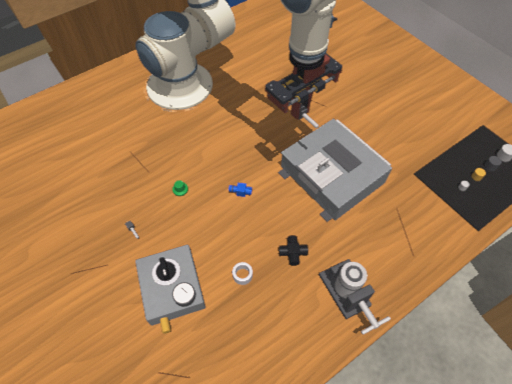

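Run:
```python
from h import *
np.set_printoptions(suppress=True,precision=4)
g=load("pics/w13.npz");P=pts(g)
for v in (135,150,170,190,205): 
    row=P[v,240:275]; k=row[:,2]>.15; print(v,row[k].mean(0),row[k][:,2].max())
for v in (225,240): print(v,P[v,255])
q=P[60:110,220:290].reshape(-1,3); r=q[q[:,2]>.09]; print("staple",len(r),r.mean(0),np.percentile(r,[2,98],axis=0))
q=P[40:125,230:300].reshape(-1,3); r=q[q[:,2]<.09]; print("hasp z",np.median(r[:,2]))
```

```text
135 [0.5159 0.1171 0.2023] 0.20428663063103686
150 [0.5076 0.1168 0.2026] 0.2046178612751761
170 [0.4962 0.1163 0.2027] 0.20434279752967352
190 [0.4843 0.1158 0.2026] 0.20410104121320066
205 [0.4752 0.1154 0.2028] 0.20456089733050548
225 [0.4658 0.1148 0.211 ]
240 [0.4562 0.1143 0.2104]
staple 295 [0.5601 0.1177 0.1055] [[0.5572 0.1031 0.092 ]
 [0.5634 0.1323 0.1079]]
hasp z 0.0770203878183169
```

Run:
```python
from snap import *
Y=-.0505
w=chest(-.100,Y,.0912); move_l(w,.1); print(gap(),state()["ft_force"])
w=chest(-.070,Y,.0912); move_l(w,.06); print(gap(),state()["ft_force"])
g=snap("wrist","w14"); snap("scene","s14")
```

```text
0.0237 [-0.2975 -0.2908 -2.2318]
0.024 [-0.7262 -0.3566 -1.8449]
```

View pics/w14.png

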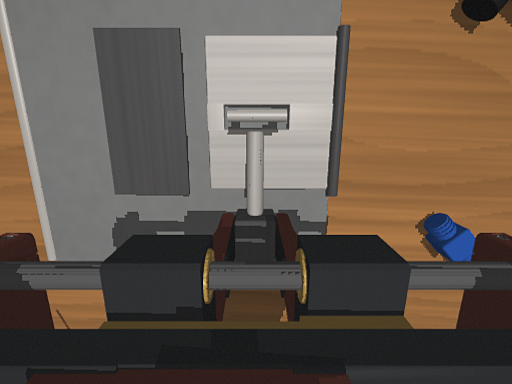

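Pin tip at (255,132) sits centred just before the staple (225–288, 116). Now push it in, with force checks.

Run:
```python
from snap import *
Y=-.0505
x=-.070
while x<-.0105:
    x+=.004 if x<-.024 else .0015
    w=chest(x,Y,.0912); move_l(w,.06); s=state(); print(round(x,4),gap(),s["ft_force"],round(s["ee_pos"][0]-w[0],4))
    if abs(s["ft_force"][0])>12: break
print(state()["time"]); snap("wrist","w15");snap("top","t15")
```

```text
-0.066 0.0238 [-0.076   0.4684 -2.8225] 0.0001
-0.062 0.0239 [-0.7187 -0.1878 -1.354 ] 0.0002
-0.058 0.0239 [-0.0143 -0.3865 -1.4955] 0.0002
-0.054 0.0236 [ 0.6873 -0.605  -1.5322] 0.0002
-0.05 0.0238 [-0.5126  1.0679 -2.1958] 0.0001
-0.046 0.0235 [-0.5484  0.0958 -1.2914] 0.0002
-0.042 0.0237 [-0.6487  0.5764 -1.3302] 0.0002
-0.038 0.0239 [ 0.5751  0.0437 -1.8954] 0.0002
-0.034 0.0237 [-0.6157  0.1661 -1.7399] 0.0002
-0.03 0.0236 [-0.4452 -0.5929 -1.2667] 0.0002
-0.026 0.0236 [ 0.1071 -0.4177 -1.3139] 0.0002
-0.022 0.0243 [ 0.058   0.4712 -1.7112] 0.0002
-0.0205 0.0238 [ 0.207  -0.9631 -2.335 ] 0.0
-0.019 0.0236 [-0.4777  0.0598 -1.8291] 0.0
-0.0175 0.0238 [ 0.638  -0.1536 -1.6189] 0.0001
-0.016 0.0242 [ 0.5384 -1.0368 -2.5888] 0.0001
-0.0145 0.0237 [-4.7542 -0.5902  1.2042] -0.0006
-0.013 0.0239 [-10.6688  -0.3407   3.8567] -0.0019
-0.0115 0.0237 [-17.5048  -1.2086   6.5525] -0.0033
85.7167
```

View pics/w15.png

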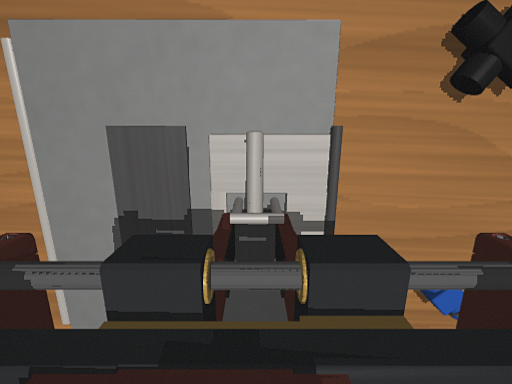

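Run:
```python
from snap import *
Y=-.0505
move_l(chest(-.0138,Y,.0902),.02); print(state()["ft_force"]); gripper_open(); hold(.2); 
w=chest(-.0145,Y,.2); p=state()["ee_pos"]; move_l([p[0],p[1],.2],.15)
move_to(chest(-.11,-.05,.2),Q(YAW)); g=snap("wrist","w16"); move_to([.40,.20,.28],Q(np.pi/2)); snap("scene","s16"); t=snap("top","t16"); print(state()["time"])
P=pts(g); q=P.reshape(-1,3); q=q[np.isfinite(q[:,2])]
c,s=np.cos(YAW),np.sin(YAW); L=np.c_[(q[:,:2]-C)@np.array([c,s]),(q[:,:2]-C)@np.array([-s,c]),q[:,2]]
L=L[(np.abs(L[:,0])<.08)&(np.abs(L[:,1]+.05)<.03)]
h=L[(L[:,2]>.085)&(L[:,2]<.13)]; print("above hasp x-range",np.percentile(h[:,0],[1,99]),"y",np.percentile(h[:,1],[2,98]))
hd=h[(h[:,0]<-.006)]; print("head",hd.mean(0),np.percentile(hd[:,2],90)); sh=h[h[:,0]>.008]; print("shaft",len(sh),sh.mean(0) if len(sh) else 0,sh.max(0) if len(sh) else 0)
crop(load("pics/t16.npz"),100,250,100,230,5,"pics/t16c.png");crop(load("pics/s16.npz"),270,400,110,220,6,"pics/s16c.png")
```

```text
[-8.1361 -1.7694  2.176 ]
90.075
above hasp x-range [-0.0304  0.0457] y [-0.063  -0.0384]
head [-0.0183 -0.0502  0.1004] 0.10180857946768447
shaft 533 [ 0.0279 -0.0501  0.0928] [ 0.0473 -0.0448  0.0956]
```

View pics/w16.png

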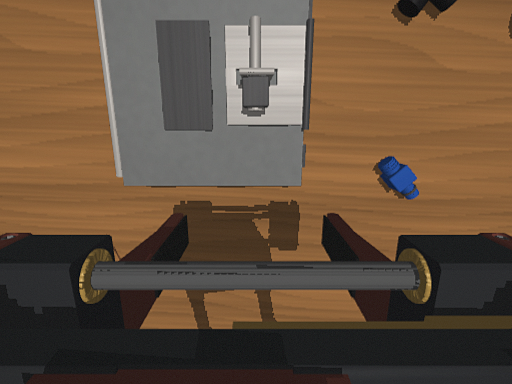

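View pics/s16c.png

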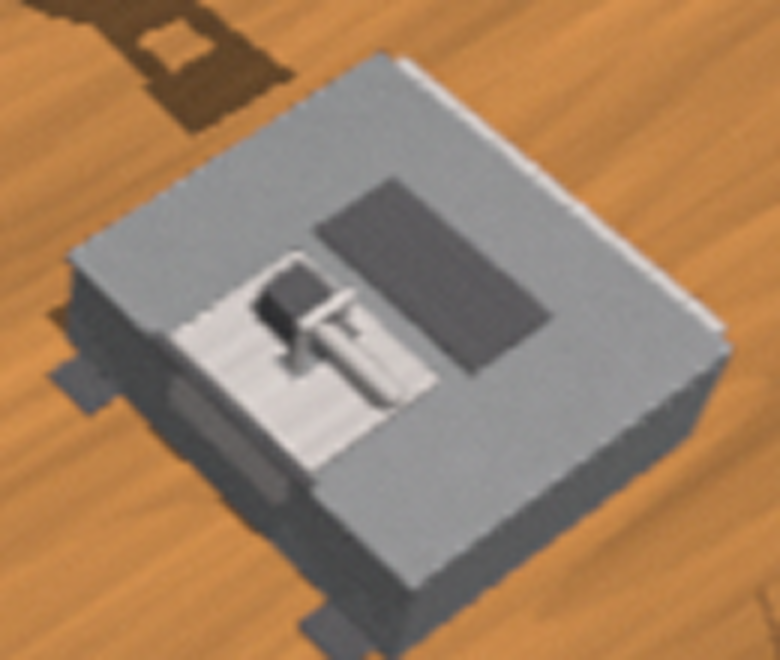

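View pics/t16.png

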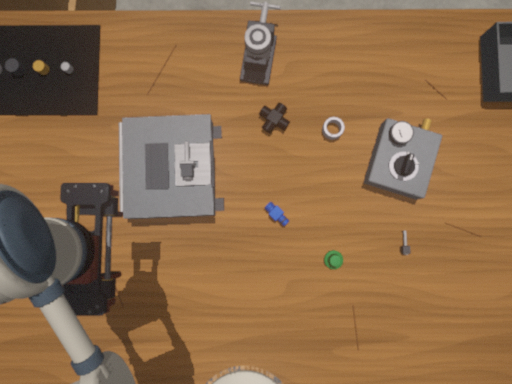

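Run:
```python
from snap import *
k=[.5584,-.3490]; phi=-.305+np.pi
move_to([.46,-.10,.30],Q(np.pi/2+.6)); move_to([*k,.16],Q(phi)); print(state()["joint_pos"])
snap("wrist","w17")
move_l([*k,.0815],.08); print(state()["ft_force"]); close(); print("gap",gap(),state()["ft_force"],state()["moment"])
j=np.array(state()["joint_pos"])
for d in (.2,.4,.55,.7,.85,1.0,1.06):
    t=j.copy(); t[5]+=d; movej(t); s=state(); print(d,gap(),s["ft_force"],s["moment"][2])
hold(.3); print(state()["ft_force"],state()["moment"],state()["time"])
```

```text
[-0.6085  0.2456  1.182   0.0004  1.7129 -1.8748]
[-0.1479  0.4505 -0.4228]
gap 0.0117 [-0.7661 -4.6368 -0.7043] [-0.8263  0.1788  0.0198]
0.2 0.0119 [ 1.7249  0.467  -0.9488] 0.12337076350835731
0.4 0.0117 [1.6582 2.153  0.0803] 0.09615093402360074
0.55 0.0117 [ 3.0278  2.8947 -0.5181] 0.028560076841844306
0.7 0.012 [4.6309 4.7666 0.5793] -0.07896755753056647
0.85 0.0121 [ 5.6939  5.7526 -1.207 ] -0.11324373433592556
1.0 0.0115 [ 6.2783  5.2854 -0.0449] -0.17251110571897663
1.06 0.0116 [ 7.133   4.6512 -1.1124] -0.06318988563362721
[ 6.4582  4.4993 -1.3997] [ 0.8418 -1.1061 -0.061 ] 96.975
```

View pics/w17.png

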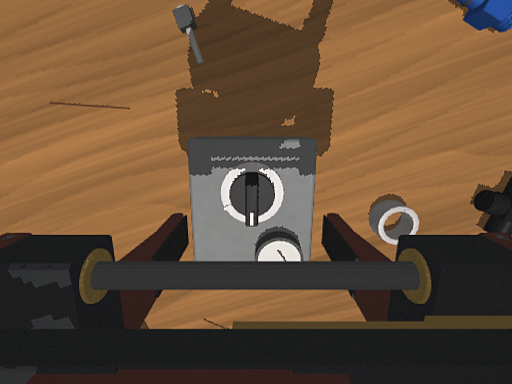

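Run:
```python
from snap import *
gripper_open(); print(state()["ft_force"]); p=state()["ee_pos"]; move_l([p[0],p[1],.25],.12)
move_to([.40,-.02,.30],Q(np.pi/2+.3)); move_to([.38,.30,.30],Q(np.pi/2+.5)); hold(.5)
g=snap("top","t18");s=snap("scene","s18"); print(state()["time"])
P=pts(g);q=P[100:215,355:455].reshape(-1,3); r=q[(q[:,2]>.078)&(q[:,2]<.095)]; print(cv2.minAreaRect((r[:,:2]*1000).astype(np.float32)))
crop(g,350,450,100,210,5,"pics/t18c.png")
print([b[:2] for b in blobs(g,"brass")])
```

```text
[-0.3105 -0.2033  0.3559]
102.9583
((558.3827514648438, -348.9974670410156), (11.98563289642334, 45.4903678894043), 12.089842796325684)
[(array([0.7988, 0.4809]), np.float64(-2.4014517093295225)), (array([ 0.6581, -0.4116]), np.float64(2.84563908273746))]
```

View pics/t18.png

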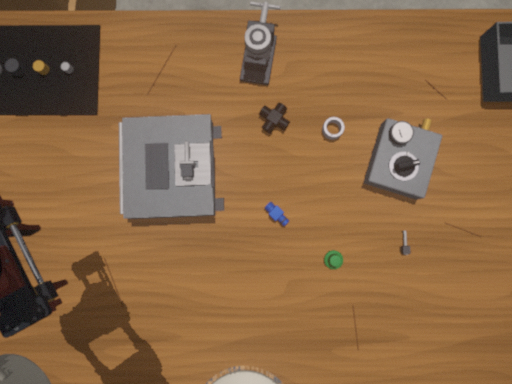

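View pics/t18c.png

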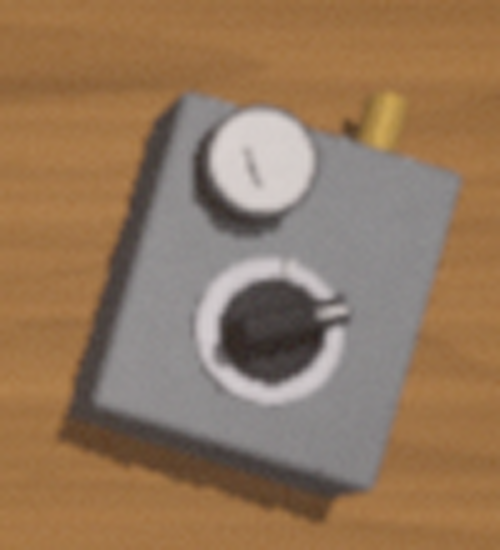

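View pics/s18.png

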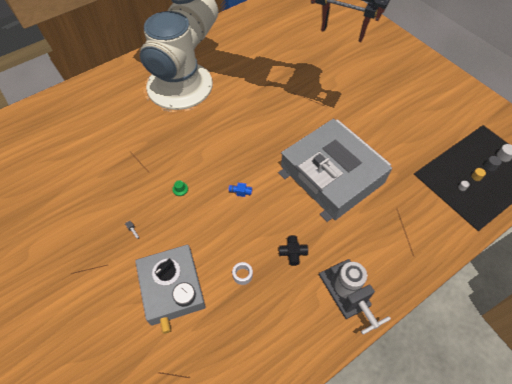

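Run:
```python
from bench import *
print(job_done()); print(state()["time"])
```

```text
the job is handed in; nothing more can be done
None
the job is handed in; nothing more can be done
```

The proof test is set up and handed in at about 103 s of robot time. All three brass probes on the bench went into the chest. I then shut the lid, pressed the hasp flat over the staple and pushed the larger pin fully home. Only after that did I turn the knob to the test position.

**Probes:** I found three and no fourth, including under the open lid. I left a brass stub by the console: its top is 34–36 mm high and it lines up with the console, so I took it for part of the console. I also left the brass weight on the black mat.

**Pin:** It had been knocked up against the console mid-run, so I slid it clear with closed fingers before gripping it.

**Final checks:**
- **Lid and hasp:** the lid top measures 71–72 mm above the bench and the hasp's upper face 77 mm.
- **Pin position:** the head bears on the staple legs, with a clear contact force at 14.5–16 mm from the staple centre. The shaft end measures 47 mm past the staple, as expected.
- **Knob:** the bar turned 60.5° clockwise (1.056 rad) and stayed there after release.
- **Bystanders:** the cross, plug and collar, along with the blue look-alike and the small pin, looked unmoved in the last pictures.

**Disagreement:** the scene camera read positions about 5 mm off the top and wrist cameras, so I used those two, which agreed with each other. No check failed.

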